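# Push the heavy reagent carrier home into its parking bay

### The arm

A 6-joint arm with a two-finger parallel gripper is mounted at the origin on the work surface. World frame = base frame: x ahead of the robot, y to its left, z up, the work surface at z = 0. Lengths are in mm, angles in rad, forces in N, time in s.
With the tool pointing down it reaches from about 275 to 1000 mm from the base axis. Payload 8.4 kg.
Tool frame: the origin (TCP) lies at the very end of the fingers, on their centre line; the grasp point (between the pads) lies r.hold_point_z behind it (r.hold_point_z is the distance from the TCP to the grasp point, in mm); x points along the fingers, z is the direction in which the jaws open and shut, and the axes are right-handed (so a half turn about x gives the same grasp; the last joint's range is limited). The gripper opens to 85 mm and grips with 20 to 120 N. Pads are 22 mm wide; open, the fingers measure 114 mm over their backs; the gripper's body (76 mm by 85 mm) begins 54 mm behind the grasp point. The pads swing forward as they close: fully open they stand 13 mm farther back than shut.
Start: joints at [-1.257, 0.353, 1.633, -0, 1.155, -0.002], TCP at [194.109, -594.096, 231.281] pointing down, gripper open.
Joint ranges: [-2.63, 2.63], [-0.92, 2.1], [0.06, 2.66], [-1.3, 4.44], [0, 2.69], [-3.02, 3.02]. Speed limits (rad/s): [2.22, 2.22, 2.79, 3.14, 3.14, 3.14].

### API

Orientations are given as [roll, pitch, yaw] about the fixed x, y, z axes, in that order (R = Rz(yaw) Ry(pitch) Rx(roll)).
In Python, from rig import r gives the robot as it stands.
- The arm moves only by the tool jog_arm, never from a script. Its argument "series" is a list of rows, each a list of 7 numbers: the turn, a rotation vector about the tool's x, y, z in degrees, then the shift along the tool's x, y, z in cm, then the opening, from 0 (shut) to 1 (fully open). In form: [[wx, wy, wz, tx, ty, tz, fingers], ...]. A call has 1 to 20 rows; each row shifts and turns the commanded pose from where the row before left it, along the tool's axes as they then stand; what a row does not reach is not made up. A row lasts 1/10 s, in which the tool goes at most 50 mm and 8.59 degrees, less where a joint would pass 70% of its speed; a pose out of reach is approached as far as the arm can. A call with a gripper value outside its range is refused whole. The fingers move at their own pace and stop on an object; "force" is the grip in N (left out, the last holds). Time passes only in rows, so rows that do not move let the fingers close. It gives the time, the measured TCP pose, the force and the opening at its end, in the units of the state.
- r.sense(): the state, without advancing time (a new reading comes with each control period).
- r.grab_frame(name): name is "scene" or "top" or "wrist"; returns (picture, depth): 420x560x3 uint8, red, green, blue; 420x560 float32, mm along the optical axis (not along the pixel's ray), 0 where there is no reading.
- r.get_calibration(name): a dict with "mtx" (3x3 intrinsics, pixels), "dist" ([k1, k2, p1, p2, k3] as OpenCV has them; the pictures are not rectified), "position" and "rotation" of the camera in the world; the wrist camera has in their place "mount" (4x4, takes a point from camera to tool coordinates, whose origin is the TCP and whose axes are the tool frame's). Camera axes: x right, y down, z forward; pixel columns grow to the right and rows downward; lengths in mm; the calibration is good to about 2 mm. A picture is of the moment at which its call begins: read the wrist's pose just before it. get_calibration takes no time and is no camera call.
- r.sign_off(): hands the job in, once; it reports no verdict.
The state is a dict: "clock": time; "qpos": joint angles; "qvel": joint speeds; "joint_efforts": joint torques, N m; "eef_pos": TCP position; "tcp_rot": TCP orientation; "contact_force": force on the tool from outside, world axes, zero at the start; "wrist_torque": the same for the moment, N m; "opening": opening from 0.0 (shut) to 1.0 (fully open).
Only numpy, scipy, OpenCV 4.12 (cv2) and the standard library are available. Lean on these libraries where they do the work, as an engineer would, in place of code of your own. Each camera call takes 0.05 s, during which the arm holds its last target.

### The job

Clear the demonstration table: push the heavy grey reagent carrier across the table into the free bay of the low two-bay rack (the bay with the black mat, beside the parked yellow basket), until it is fully home, square and against the bay's back rail. Push it low, near its base, with the fingers so that it slides and never tips up; do not take it between the fingers, lift it, or touch the bottle tops on it. Leave the basket, the two loose bottles and the white beaker where they are, and let go of everything at the end.

Things in the scene. Friction and masses are not known exactly. Their poses are not given: they have to be found in the camera images.
- crate: Reagent carrier: slim upright grey plastic box, 46 (x) by 140 (y) by 112 mm high, about 0.85 kg, loose on rubber feet, black stripes on its long faces; bottle caps on top reach 117 mm. Origin: centre of its underside, z up. Slides at about 7 N. Pushed on a long face within 40 mm of the table it slides; above about 60 mm it tips over. Turned half round it is the same.
- bottles: The three amber bottle tops with black caps in the carrier's top panel (part of the carrier, same origin and axes): from 112 to 117 mm above the table, 34 mm across, at y = -45, 0 and +45 mm. Not to be touched.
- rack: Low dark steel rack fixed to the table: two bays side by side along y, open at the top and to -x (towards the robot). Origin at table height midway between the bay centres (y = -88, +88 mm). Back rail: front face at x = +23, 12 mm thick. Three cheeks 12 mm thick at y = -176, 0, +176, from x = -17 to the rail. All 30 mm high; bays 164 mm wide inside.
- mat: Thin black mat, 44 (x) by 150 mm (y), flat on the table in the free bay, no obstacle. Origin: centre of the free bay at table height; axes as the rack's, +x into the bay. With the carrier home against the back rail, its origin is at the mat's origin and its yaw equals the mat's (or half a turn more).
- basket: Yellow perforated basket of test tubes, 46 by 140 mm, 88 mm high with the tubes, standing loose in the other bay. To be left alone. Origin: centre of its underside.
- bottle_a: Loose amber dropper bottle, 38 mm across, 104 mm high, standing on the left of the work (+y). To be left alone. Origin: centre of its underside.
- bottle_b: The same kind of bottle, standing on the right of the work (-y). To be left alone.
- beaker: White open beaker, 70 mm across the rim, 85 mm high, standing to the left (+y) of the rack. To be left alone. Origin: centre of its underside.

How it is judged (in metres and radians):
At the end, for the whole second after the job is handed in: The carrier stands flat and still in the free bay, its centre within 10 mm of fully home against the back rail, within 16 mm of the bay's middle line and square to it within 7 degrees; the basket is within 15 mm, and the loose bottles and beaker within 20 mm, of where they stood (x of crate in the frame of mat between -0.01 and 0.006 m and y of crate in the frame of mat between -0.016 and 0.016 m and angle between the x axis of crate and the x axis of mat, either way round below 0.12 rad and angle between crate's own z axis and vertical below 0.05 rad and height (world z) of crate below 0.006 m and linear speed of crate below 0.01 m/s and distance of basket from where it was at the start of the episode below 0.015 m and distance of each of bottle_a, bottle_b, beaker from where it was at the start of the episode below 0.02 m); the robot touches nothing.
It fails at once if the carrier tips up by more than about 8 degrees or is lifted off the table (angle between crate's own z axis and vertical above 0.14 rad or height (world z) of crate above 0.01 m).
It fails at once if the carrier is taken between the fingers instead of pushed (x of the grasp point in the frame of crate between -0.02 and 0.02 m and y of the grasp point in the frame of crate between -0.066 and 0.066 m and z of the grasp point in the frame of crate below 0.122 m).
It fails at once if the robot touches the bottle tops in the carrier (contact force between any of the fingers, the arm and bottles above 1 N).
It fails at once if the basket is pushed about or lifted (distance of basket from where it was at the start of the episode above 0.015 m or angle between basket's own z axis and vertical above 0.2 rad).
It fails at once if a loose bottle or the beaker is moved or knocked over (distance of any of bottle_a, bottle_b, beaker from where it was at the start of the episode above 0.02 m or angle between any of bottle_a, bottle_b, beaker's own z axis and vertical above 0.3 rad).
It also fails if it takes over 72 s, if anything falls off the work surface, if the arm or the gripper's body presses on something with over 40 N, if the wrist force passes 120 N, or if a joint passes its speed limit or range.

## Working session

There is one attempt and no reset: what is moved stays moved. The work goes in short steps, Python scripts to look and compute and a tool call to move; the robot and the scene stay as the last step left them, time stands still between calls to the robot, and variables do not carry over. Pictures are saved under pics/ and viewed, and the job is handed in when it is done.

Besides the shell and the picture viewer there is one more tool, called after "Request:" as name([rows], argument=value, ...), one row to a line, values as JSON. jog_arm: Moves the arm, as the interface text tells. Its arguments: {"type":"object","properties":{"series":{"type":"array"},"force":{"type":"number"}},"required":["series"]}

```bash
ls; mkdir -p pics; python3 - <<'E'
from rig import r
import cv2,numpy as np
print(r.sense(), r.hold_point_z)
for n in ("scene","top"):
    im,d=r.grab_frame(n); cv2.imwrite(f"pics/{n}0.png",im[:,:,::-1]); np.save(f"pics/{n}0.npy",d); np.save(f"pics/{n}0im.npy",im)
    c=r.get_calibration(n); print(n,c)
E
```

```text
pics
{'clock': 0.0, 'qpos': array([-1.25740679e+00,  3.53639892e-01,  1.63416182e+00,  1.06430962e-05,
        1.15521036e+00, -2.38711457e-03]), 'qvel': array([-9.50639168e-04, -2.44865569e-04,  2.02175448e-04,  7.48495046e-04,
        3.58668441e-04,  3.19001638e-05]), 'joint_efforts': array([-7.87403078e-04, -6.05256701e+01, -3.42058110e+01,  9.77515924e-05,
        9.65032697e-03, -2.02309320e-05]), 'eef_pos': array([ 193.95476812, -593.62205843,  230.55500125]), 'tcp_rot': array([3.13234997, 1.56937688, 1.877326  ]), 'contact_force': array([-0.3621581 , -0.02877452, -0.03396568]), 'wrist_torque': array([-0.0216021 , -0.01309137, -0.00958793]), 'opening': 1.0017141578324076} 18.700000000000003
scene {'mtx': array([[395.96237401,   0.        , 285.12594455],
       [  0.        , 395.96237401, 209.63138374],
       [  0.        ,   0.        ,   1.        ]]), 'dist': array([0.00942187, 0.        , 0.        , 0.        , 0.        ]), 'position': array([1094.76257193,  381.50086409,  743.13937436]), 'rotation': array([-2.39363293, -0.00568508,  2.18339427])}
top {'mtx': array([[485.81390077,   0.        , 269.51291708],
       [  0.        , 485.81390077, 210.93820795],
       [  0.        ,   0.        ,   1.        ]]), 'dist': array([-0.07119827,  0.        ,  0.        ,  0.        ,  0.        ]), 'position': array([ 428.19269267,  -15.73471722, 1157.33775722]), 'rotation': array([-3.02390741,  0.01048477, -1.57976583])}
```

View pics/scene0.png

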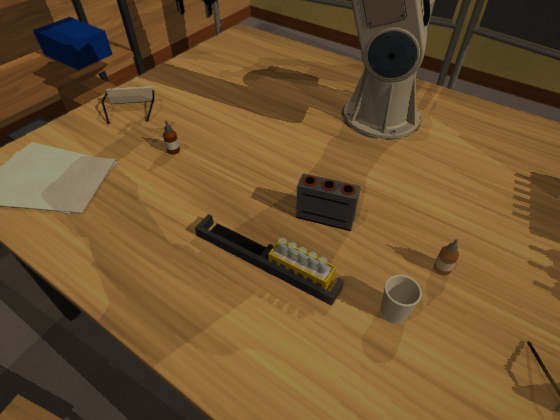

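View pics/top0.png

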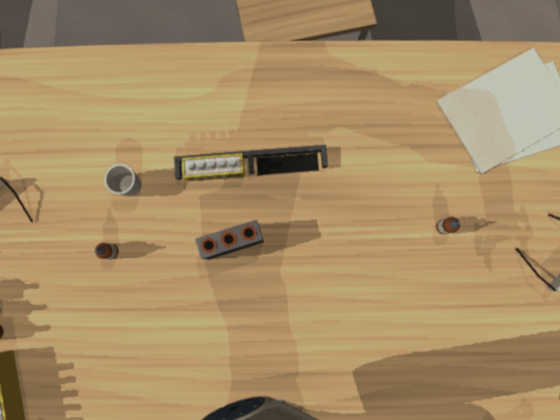

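The top view shows the carrier at about (229,240), turned about 15° in the image. The rack's free bay with the black mat is at (288,162), the basket is at (213,167), and the bottles are at (105,251) and (449,225). The beaker is at (120,180). Next I'll turn these into world positions.

```bash
cat > h.py <<'E'
import cv2,numpy as np
from scipy.spatial.transform import Rotation as R
from rig import r
def cam(n):
    c=r.get_calibration(n); rot=np.array(c["rotation"]).ravel()
    return c,rot
def pose(n):
    c,rot=cam(n)
    return c,(R.from_euler('xyz',rot) ).as_matrix(),np.array(c["position"])
def cloud(n,d):
    c,M,p=pose(n); h,w=d.shape
    u,v=np.meshgrid(np.arange(w),np.arange(h))
    q=cv2.undistortPoints(np.stack([u,v],-1).reshape(-1,1,2).astype(float),c["mtx"],c["dist"]).reshape(h,w,2)
    P=np.concatenate([q,np.ones((h,w,1))],-1)*d[...,None]
    return P@M.T+p
def ray(n,uv,z):
    c,M,p=pose(n)
    q=cv2.undistortPoints(np.array(uv,float).reshape(-1,1,2),c["mtx"],c["dist"]).reshape(-1,2)
    D=np.c_[q,np.ones(len(q))]@M.T
    return p+D*((z-p[2])/D[:,2])[:,None]
E
python3 - <<'E'
from h import *
for n in("top","scene"):
    d=np.load(f"pics/{n}0.npy"); C=cloud(n,d)
    if n=="top": px=[(288,162),(229,240),(213,167),(105,251),(449,225),(120,180),(350,300),(300,150),(184,157)]
    else: px=[(328,185),(328,212),(235,240),(400,180),(200,180)]
    for u,v in px: print(n,(u,v),C[v,u].round(1))
# top-face of crate from cloud of top
for n in("top","scene"):
    d=np.load(f"pics/{n}0.npy"); C=cloud(n,d); im=np.load(f"pics/{n}0im.npy").astype(int)
    sat=im.max(2)-im.min(2)
    for nm,lo,hi,reg in(("crate",106,122,(250,560,-120,300)),("rack",24,36,(480,700,-250,300))):
        m=(d>0)&(C[...,2]>lo)&(C[...,2]<hi)&(C[...,0]>reg[0])&(C[...,0]<reg[1])&(C[...,1]>reg[2])&(C[...,1]<reg[3])
        k,lab,st,_=cv2.connectedComponentsWithStats(m.astype(np.uint8))
        for i in range(1,k):
            if st[i,4]<60: continue
            pts=C[lab==i]
            rc=cv2.minAreaRect(pts[:,:2].astype(np.float32)); print(n,nm,st[i],rc,cv2.boxPoints(rc).round(1).tolist(),pts[:,2].mean())
E
```

```text
top (288, 162) [ 6.844e+02 -5.080e+01  1.000e-01]
top (229, 240) [489.4  81.5 117.2]
top (213, 167) [659.1 122.6  70.9]
top (105, 251) [469.4 366.1  72.7]
top (449, 225) [ 520.3 -408.9   75.2]
top (120, 180) [642.9 356.2  10.8]
top (350, 300) [ 352.  -192.7   -1.9]
top (300, 150) [707.4 -79.   26.5]
top (184, 157) [692.9 197.2  30. ]
scene (328, 185) [497.3  86.1 116.7]
scene (328, 212) [511.7 101.5  47.7]
scene (235, 240) [679.1 -51.5   1.2]
scene (400, 180) [253.3 182.4  -0.4]
scene (200, 180) [ 5.730e+02 -2.655e+02  3.000e-01]
top crate [ 195  219   68   40 1380] ((493.49542236328125, 83.45938110351562), (46.36709976196289, 140.17735290527344), 16.982498168945312) [[450.8999938964844, 143.6999969482422], [491.79998779296875, 9.699999809265137], [536.0999755859375, 23.200000762939453], [495.20001220703125, 157.3000030517578]] 112.97277913808657
top rack [242 153  17  19 112] ((678.6668701171875, 39.677947998046875), (42.18930435180664, 38.29767608642578), 1.0093282461166382) [[657.2000122070312, 58.5], [657.9000244140625, 20.200000762939453], [700.0999755859375, 20.899999618530273]
[... 1129 characters left out ...]
1.0, 26.600000381469727], [536.0, 28.100000381469727], [496.79998779296875, 160.0]] 30.257199821003827
scene rack [201 214  12  12  65] ((684.4347534179688, -133.5465545654297), (31.58196449279785, 12.216477394104004), 3.0777745246887207) [[668.2999877929688, -128.3000030517578], [669.0, -140.5], [700.5, -138.8000030517578], [699.9000244140625, -126.5999984741211]] 28.83726660120231
scene rack [249 244  95  56 669] ((677.2614135742188, 115.80076599121094), (54.798763275146484, 216.40402221679688), 4.057851791381836) [[642.2999877929688, 221.8000030517578], [657.5999755859375, 5.900000095367432], [712.2000122070312, 9.800000190734863], [696.9000244140625, 225.6999969482422]] 30.13320590419969
```

```bash
python3 - <<'E'
from h import *
for n in("top","scene"):
    d=np.load(f"pics/{n}0.npy"); C=cloud(n,d); im=np.load(f"pics/{n}0im.npy").astype(int)
    # dark rack pixels, rail: top z 25..35
    m=(d>0)&(C[...,2]>22)&(C[...,2]<36)&(C[...,0]>600)&(C[...,0]<760)&(C[...,1]>-200)&(C[...,1]<260)&(im.max(2)<75)
    P=C[m]
    for a in range(-150,231,20):
        s=P[(P[:,1]>=a)&(P[:,1]<a+20)]
        if len(s): print(n,a,len(s),np.percentile(s[:,0],[2,25,50,75,98]).round(1),s[:,1].min().round(1),s[:,1].max().round(1),s[:,2].mean().round(1))
    # mat: very dark z~0
    m=(d>0)&(abs(C[...,2])<6)&(C[...,0]>620)&(C[...,0]<720)&(C[...,1]>-160)&(C[...,1]<60)&(im.max(2)<30)
    rc=cv2.minAreaRect(C[m][:,:2].astype(np.float32)); print(n,'mat',m.sum(),rc)
im=cv2.imread("pics/top0.png")[130:270,160:345]; cv2.imwrite("pics/c.png",cv2.resize(im,None,fx=4,fy=4,interpolation=cv2.INTER_CUBIC))
E
```

```text
top -150 77 [667.4 676.8 689.3 701.4 715.9] -140.0 -130.3 29.4
top -130 38 [704.7 707.5 710.7 713.  715.9] -129.4 -110.0 28.5
top -110 40 [704.2 706.7 709.1 711.3 714.1] -109.5 -90.6 28.8
top -90 37 [703.4 704.7 707.7 710.4 713.9] -88.5 -71.6 28.8
top -70 45 [701.3 704.2 706.4 709.4 712. ] -69.5 -50.2 28.9
top -50 35 [700.7 702.5 704.8 707.7 710.3] -48.1 -31.3 29.2
top -30 30 [701.2 702.9 705.  707.1 709.3] -28.9 -12.2 28.6
top -10 36 [699.9 701.4 703.4 706.7 708.2] -9.9 9.3 28.2
top 10 29 [698.3 699.8 702.4 704.6 706.1] 11.4 28.2 28.9
top 30 116 [658.  669.4 685.8 697.8 705.9] 30.4 49.6 28.9
top 50 21 [648.6 649.8 696.7 701.3 703.6] 51.7 69.1 29.0
top 70 9 [647.9 648.2 648.9 648.9 649.2] 71.4 89.9 26.2
top 90 2 [646.8 646.9 646.9 647.  647. ] 91.7 97.5 29.7
top 110 4 [645.  645.2 645.6 646.1 646.8] 111.7 117.8 30.8
top 130 4 [644.3 644.5 644.8 645.1 645.2] 133.4 139.9 24.7
top 150 4 [642.7 642.8 642.9 643.  643.1] 154.6 161.9 23.4
top 170 4 [638.5 639.1 639.4 639.4 639.7] 175.0 182.0 31.6
top 190 18 [645.6 654.4 668.4 686.2 690.8] 206.9 209.9 28.2
top 210 63 [645.4 657.3 669.3 679.9
[... 727 characters left out ...]
690.3 702.4 709.3] 30.2 49.6 29.2
scene 50 57 [693.7 698.7 703.4 706.3 707.4] 51.2 70.0 28.8
scene 70 68 [693.2 696.  700.8 704.7 707.4] 70.2 89.9 29.5
scene 90 68 [691.7 695.1 700.4 703.6 704.9] 90.1 109.9 29.2
scene 110 72 [690.9 693.4 698.7 702.3 704.1] 110.2 129.4 29.8
scene 130 77 [689.  691.5 696.5 701.  702.4] 130.1 149.9 29.8
scene 150 71 [687.5 691.  695.7 699.3 701.2] 150.1 169.7 29.5
scene 170 77 [686.2 689.6 694.2 698.1 700.4] 170.2 189.7 29.4
scene 190 66 [686.3 689.8 693.8 696.7 698.5] 190.6 209.8 29.1
scene 210 157 [647.1 660.7 674.7 689.  696.7] 210.2 224.9 29.4
scene mat 586 ((686.5064697265625, -37.57758331298828), (56.90598678588867, 189.7468719482422), 3.7995645999908447)
```

View pics/c.png

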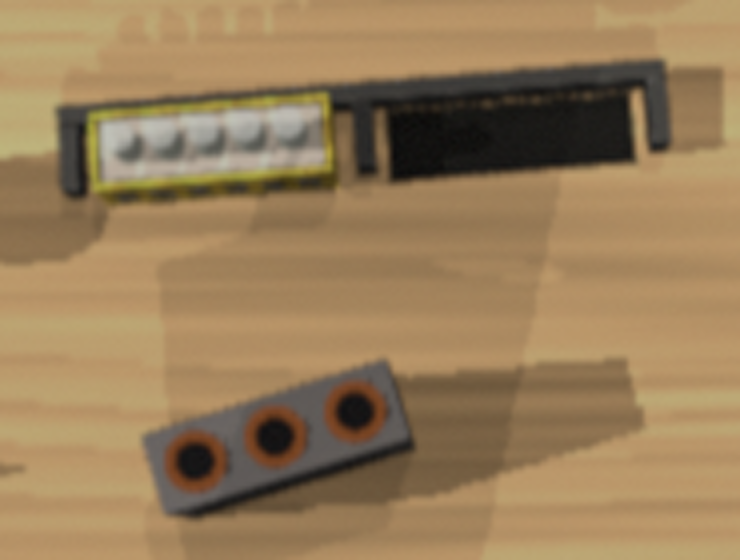

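The carrier's centre is at about (493.5, 83.5), yaw 17°. The mat is at about (679, -47.5), yaw 3.7°. The sizes match: 46×140 mm carrier, top at z≈113, rail and cheeks at z≈29.

Plan:
1. Push the carrier's +y end with shut fingers tilted about 45°, sliding it along its length toward -y.
2. Push its long face into the bay.

First I need the tool axes and the approach moves.

```bash
cat >> h.py <<'E'
def tool():
    s=r.sense(); return s,np.array(s["eef_pos"]),R.from_euler('xyz',s["tcp_rot"]).as_matrix()
def tgtR(az,tilt,zs):
    # az: azimuth deg of horizontal finger direction; tilt: deg from vertical
    a=np.radians(az);t=np.radians(tilt)
    x=np.array([np.cos(a)*np.sin(t),np.sin(a)*np.sin(t),-np.cos(t)])
    z=zs*np.array([-np.sin(a),np.cos(a),0]); y=np.cross(z,x)
    return np.c_[x,y,z]
def plan(pos=None,T=None):
    s,p,M=tool()
    print("t",round(s["clock"],2),"pos",p.round(1),"q",np.round(s["qpos"],2),"F",np.round(s["contact_force"],1),"open",round(s["opening"],2))
    print("tool axes",M.T.round(3).tolist())
    if pos is not None: print("shift tool cm",((np.array(pos)-p)@M/10).round(2))
    if T is not None: print("turn tool deg",np.degrees(R.from_matrix(M.T@T).as_rotvec()).round(1))
E
python3 - <<'E'
from h import *
for zs in(1,-1):
  plan([450,200,230],tgtR(-73,45,zs))
E
```

```text
t 0.1 pos [ 194.  -593.7  230.6] q [-1.26  0.35  1.63 -0.    1.16 -0.  ] F [-0.1 -0.3 -0.6] open 1.0
tool axes [[-0.0, 0.001, -1.0], [0.951, 0.311, -0.0], [0.311, -0.951, -0.001]]
shift tool cm [  0.15  48.99 -67.49]
turn tool deg [-83.9 -34.8 -35.5]
t 0.1 pos [ 194.  -593.7  230.6] q [-1.26  0.35  1.63 -0.    1.16 -0.  ] F [-0.1 -0.3 -0.6] open 1.0
tool axes [[-0.0, 0.001, -1.0], [0.951, 0.311, -0.0], [0.311, -0.951, -0.001]]
shift tool cm [  0.15  48.99 -67.49]
turn tool deg [ 85.9 -35.7  35. ]
```

Request:
jog_arm([
  [0, 0, 0, 0, 2.4, -3.3, 0],
  [0, 0, 0, 0, 2.4, -3.3, 0],
  [0, 0, 0, 0, 2.4, -3.3, 0],
  [0, 0, 0, 0, 2.4, -3.3, 0],
  [0, 0, 0, 0, 2.4, -3.3, 0],
  [0, 0, 0, 0, 2.4, -3.3, 0],
  [0, 0, 0, 0, 2.4, -3.3, 0],
  [0, 0, 0, 0, 2.4, -3.3, 0],
  [0, 0, 0, 0, 2.4, -3.3, 0],
  [0, 0, 0, 0, 2.4, -3.3, 0],
  [0, 0, 0, 0, 2.4, -3.3, 0],
  [0, 0, 0, 0, 2.4, -3.3, 0],
  [0, 0, 0, 0, 2.4, -3.3, 0],
  [0, 0, 0, 0, 2.4, -3.3, 0],
  [0, 0, 0, 0, 2.4, -3.3, 0],
  [0, 0, 0, 0, 2.4, -3.3, 0],
  [0, 0, 0, 0, 2.4, -3.3, 0],
  [0, 0, 0, 0, 2.4, -3.3, 0],
  [0, 0, 0, 0, 2.4, -3.3, 0],
  [0, 0, 0, 0, 2.4, -3.3, 0],
])

```text
clock: 2.1
eef_pos: [445.4, 184.1, 231.1]
tcp_rot: [-1.202, 1.57, -2.456]
contact_force: [0.8, -0.6, -0.5]
opening: 0.001
```

Request:
jog_arm([
  [-8, 0, 0, 0, 0, 0, 0],
  [-8, 0, 0, 0, 0, 0, 0],
  [-8, 0, 0, 0, 0, 0, 0],
  [-8, 0, 0, 0, 0, 0, 0],
  [-8, 0, 0, 0, 0, 0, 0],
  [-8, 0, 0, 0, 0, 0, 0],
  [-8, 0, 0, 0, 0, 0, 0],
  [-8, 0, 0, 0, 0, 0, 0],
  [-8, 0, 0, 0, 0, 0, 0],
  [-8, 0, 0, 0, 0, 0, 0],
  [-8, 0, 0, 0, 0, 0, 0],
  [0, 0, 0, 0, 0, 0, 0],
])

```text
clock: 3.3
eef_pos: [445.2, 182.2, 231.0]
tcp_rot: [-3.033, 1.57, -2.75]
contact_force: [-0.9, 0.2, -0.1]
opening: -0.001
```

```bash
python3 - <<'E'
from h import *
plan([455,205,230],tgtR(-73,45,1))
E
```

```text
t 3.3 pos [445.2 182.2 231. ] q [ 0.39  0.13  1.93 -0.    1.08  0.1 ] F [-0.9  0.2 -0.1] open -0.0
tool axes [[-0.001, -0.0, -1.0], [-0.279, 0.96, -0.0], [0.96, 0.279, -0.001]]
shift tool cm [0.1  1.91 1.58]
turn tool deg [ -0.7  -0.3 -45. ]
```

Request:
jog_arm([
  [-0.7, 0, 0, 0, 1.2, 1.5, 0],
  [0, 0, -7.5, 0, 0, 0, 0],
  [0, 0, -7.5, 0, 0, 0, 0],
  [0, 0, -7.5, 0, 0, 0, 0],
  [0, 0, -7.5, 0, 0, 0, 0],
  [0, 0, -7.5, 0, 0, 0, 0],
  [0, 0, -7.5, 0, 0, 0, 0],
  [0, 0, 0, 0, 0, 0, 0],
  [0, 0, 0, 0, 0, 0, 0],
])

```text
clock: 4.2
eef_pos: [456.1, 198.5, 230.5]
tcp_rot: [-1.571, 0.787, -1.278]
contact_force: [-0.2, 1.0, 1.3]
opening: 0.002
```

```bash
python3 - <<'E'
from h import *
plan([460,192,25],tgtR(-73,45,1))
im,d=r.grab_frame("scene"); cv2.imwrite("pics/s1.png",im[:,:,::-1])
E
```

```text
t 4.2 pos [456.1 198.5 230.5] q [ 0.84  0.4   1.82 -0.66  1.43  0.81] F [-0.2  1.   1.3] open 0.0
tool axes [[0.204, -0.676, -0.708], [-0.204, 0.678, -0.706], [0.957, 0.288, -0.0]]
shift tool cm [15.07 13.98  0.18]
turn tool deg [-0.2 -0.2 -0.1]
```

View pics/s1.png

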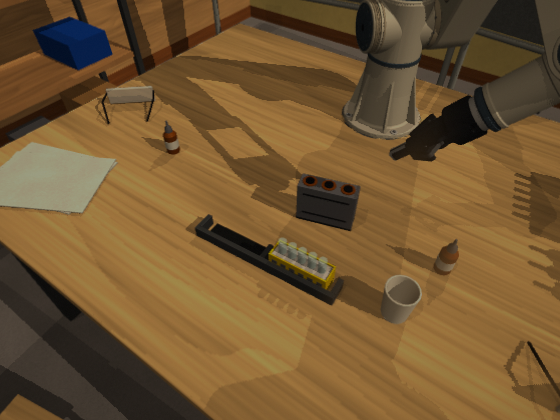

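The shut fingertip is at pixel (393,155), tilted as planned, with the forearm coming from the upper right. Before going down I'll check the arm's clearance to bottle_a at (447,258).

```bash
python3 - <<'E'
from h import *
for n in("scene","top"):
    im,d=r.grab_frame(n); C=cloud(n,d); cv2.imwrite(f"pics/{n}2.png",im[:,:,::-1])
    b=np.array([469,366])
    m=(d>0)&(C[...,2]>150)&(C[...,0]>100)
    P=C[m]; dist=np.hypot(*(P[:,:2]-b).T)
    for a in range(0,200,20):
        s=P[(dist>=a)&(dist<a+20)]
        if len(s): i=s[:,2].argmin(); print(n,a,len(s),"minz after descent",(s[i]-[0,0,205]).round(0))
E
```

```text
scene 0 13 minz after descent [454. 353. 166.]
scene 20 2533 minz after descent [443. 336. 124.]
scene 40 2517 minz after descent [441. 317.  99.]
scene 60 1426 minz after descent [472. 286.  94.]
scene 80 741 minz after descent [488. 271.  70.]
scene 100 478 minz after descent [474. 246.  53.]
scene 120 326 minz after descent [462. 227.  43.]
scene 140 355 minz after descent [462. 208.  24.]
scene 160 65 minz after descent [461. 206.  22.]
top 20 407 minz after descent [455. 340. 166.]
top 40 966 minz after descent [461. 312. 140.]
top 60 1349 minz after descent [473. 289.  99.]
top 80 1992 minz after descent [476. 267.  71.]
top 100 1566 minz after descent [464. 246.  58.]
top 120 1163 minz after descent [447. 236.  48.]
top 140 1118 minz after descent [438. 212.  36.]
top 160 767 minz after descent [440. 206.  30.]
top 180 780 minz after descent [299. 262. 365.]
```

View pics/top2.png

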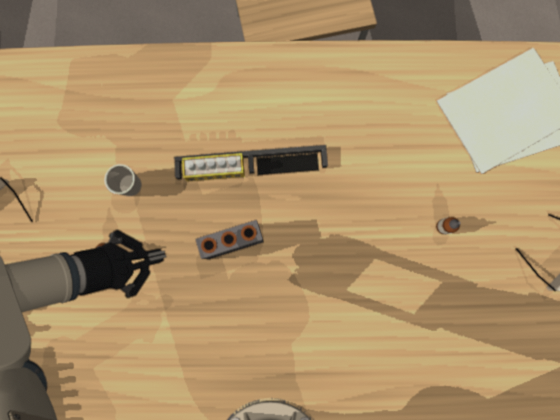

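The top view shows the shut fingertip at (165,256), in line with the carrier's end. By the depth data the wrist clears bottle_a by 20 mm or more, and coming down nearer the carrier gives more room.

Request:
jog_arm([
  [0, 0, 0, 1.4, 1.1, 0.02, 0],
  [0, 0, 0, 1.4, 1.1, 0.02, 0],
  [0, 0, 0, 1.4, 1.1, 0.02, 0],
  [0, 0, 0, 1.4, 1.1, 0.02, 0],
  [0, 0, 0, 1.4, 1.1, 0.02, 0],
  [0, 0, 0, 1.4, 1.1, 0.02, 0],
  [0, 0, 0, 1.4, 1.1, 0.02, 0],
  [0, 0, 0, 1.4, 1.1, 0.02, 0],
  [0, 0, 0, 1.4, 1.1, 0.02, 0],
  [0, 0, 0, 1.4, 1.1, 0.02, 0],
  [0, 0, 0, 1.2, 0.9, 0, 0],
  [0, 0, 0, 1.0, 0.8, 0, 0],
  [0, 0, 0, 0, 0, 0, 0],
])

```text
clock: 5.65
eef_pos: [465.0, 174.2, 25.4]
tcp_rot: [-1.574, 0.784, -1.28]
contact_force: [0.8, 0.3, 0.3]
opening: -0.003
```

```bash
python3 - <<'E'
from h import *
plan([465,175,22],tgtR(-73,45,1))
for n in("scene","top"):
    im,d=r.grab_frame(n); cv2.imwrite(f"pics/{n}3.png",im[:,:,::-1])
E
```

```text
t 5.65 pos [465.  174.2  25.4] q [ 0.8   0.71  1.91 -0.76  1.12  1.06] F [0.8 0.3 0.3] open -0.0
tool axes [[0.203, -0.678, -0.706], [-0.205, 0.676, -0.708], [0.957, 0.289, -0.002]]
shift tool cm [0.18 0.29 0.03]
turn tool deg [-0.1 -0.2  0.1]
```

View pics/scene3.png

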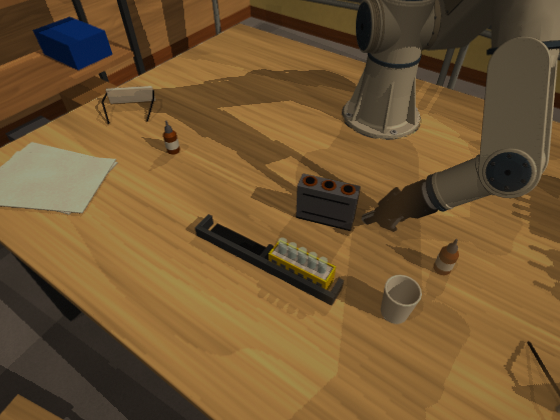

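View pics/top3.png

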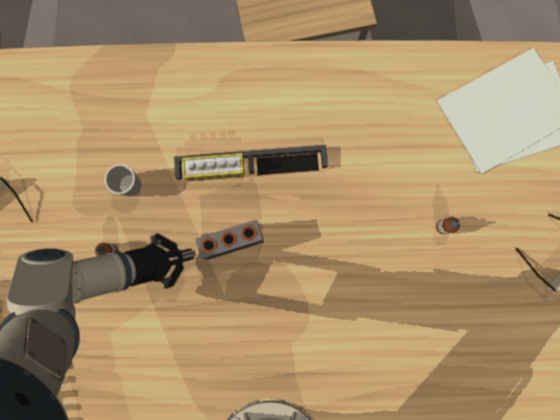

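The finger is about 18 mm from the carrier's +y end: fingertip at (192,256) and end at (197,243) in the top view. Now I start the end push.

Request:
jog_arm([
  [0, 0, 0, 0.55, -0.15, 0, 0],
  [0, 0, 0, 0.35, -0.35, 0, 0],
  [0, 0, 0, 0.35, -0.35, 0, 0],
  [0, 0, 0, 0.3, -0.3, 0, 0],
  [0, 0, 0, 0.3, -0.3, 0, 0],
  [0, 0, 0, 0.3, -0.3, 0, 0],
  [0, 0, 0, 0.35, -0.35, 0, 0],
  [0, 0, 0, 0.35, -0.35, 0, 0],
  [0, 0, 0, 0.35, -0.35, 0, 0],
  [0, 0, 0, 0.35, -0.35, 0, 0],
  [0, 0, 0, 0.35, -0.35, 0, 0],
  [0, 0, 0, 0.35, -0.35, 0, 0],
])

```text
clock: 6.95
eef_pos: [483.0, 121.2, 24.4]
tcp_rot: [-1.567, 0.788, -1.274]
contact_force: [-2.9, 8.6, 4.1]
opening: 0.004
```

```bash
cat >> h.py <<'E'
def crate(n="top",save=None):
    im,d=r.grab_frame(n); C=cloud(n,d)
    if save: cv2.imwrite(save,im[:,:,::-1])
    v=im.astype(int)
    m=(d>0)&(C[...,2]>109)&(C[...,2]<121)&(C[...,0]>400)&(C[...,0]<740)&(C[...,1]>-200)&(C[...,1]<200)
    k,lab,st,_=cv2.connectedComponentsWithStats(m.astype(np.uint8))
    i=1+st[1:,4].argmax(); P=C[lab==i]
    rc=cv2.minAreaRect(P[:,:2].astype(np.float32)); print(n,"crate",np.round(rc[0],1),np.round(rc[1],1),round(rc[2],1),"z",P[:,2].mean().round(1))
    # caps
    return rc
E
python3 - <<'E'
from h import *
plan()
crate("top","pics/top4.png"); crate("scene","pics/scene4.png")
E
```

```text
t 6.95 pos [483.  121.2  24.4] q [ 0.7   0.69  1.96 -0.84  1.05  1.06] F [-2.9  8.6  4.1] open 0.0
tool axes [[0.206, -0.675, -0.709], [-0.204, 0.679, -0.706], [0.957, 0.29, 0.002]]
top crate [504.4  47.7] [ 45.9 140.1] 16.4 z 113.2
scene crate [504.7  49.9] [ 48.5 139.2] 16.8 z 113.3
```

View pics/top4.png

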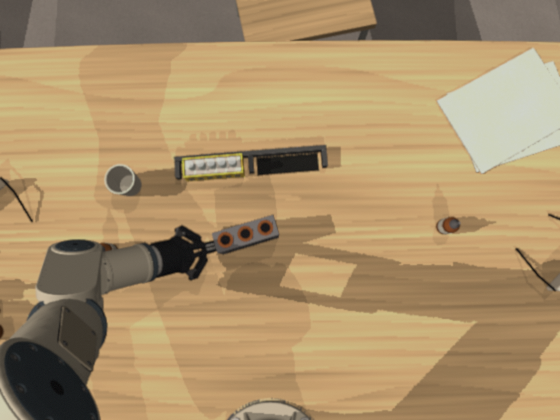

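The carrier follows straight: it has moved about 37 mm at a steady yaw of about 16.5°, with a force near 9 N. I continue.

Request:
jog_arm([
  [0, 0, 0, 0.35, -0.35, 0, 0],
  [0, 0, 0, 0.35, -0.35, 0, 0],
  [0, 0, 0, 0.35, -0.35, 0, 0],
  [0, 0, 0, 0.35, -0.35, 0, 0],
  [0, 0, 0, 0.35, -0.35, 0, 0],
  [0, 0, 0, 0.35, -0.35, 0, 0],
  [0, 0, 0, 0.35, -0.35, 0, 0],
  [0, 0, 0, 0.35, -0.35, 0, 0],
  [0, 0, 0, 0.35, -0.35, 0, 0],
  [0, 0, 0, 0.35, -0.35, 0, 0],
  [0, 0, 0, 0.35, -0.35, 0, 0],
  [0, 0, 0, 0.35, -0.35, 0, 0],
  [0, 0, 0, 0.35, -0.35, 0, 0],
  [0, 0, 0, 0.35, -0.35, 0, 0],
  [0, 0, 0, 0.35, -0.35, 0, 0],
  [0, 0, 0, 0.35, -0.35, 0, 0],
  [0, 0, 0, 0.35, -0.35, 0, 0],
  [0, 0, 0, 0.35, -0.35, 0, 0],
  [0, 0, 0, 0.35, -0.35, 0, 0],
  [0, 0, 0, 0, 0, 0, 0],
])

```text
clock: 9.05
eef_pos: [509.8, 30.1, 24.4]
tcp_rot: [-1.569, 0.786, -1.276]
contact_force: [0.3, 1.2, 0.1]
opening: -0.002
```

```bash
python3 - <<'E'
from h import *
plan()
crate("top","pics/top5.png"); crate("scene","pics/scene5.png")
E
```

```text
t 9.05 pos [509.8  30.1  24.4] q [ 0.53  0.67  2.03 -0.99  0.97  1.04] F [0.3 1.2 0.1] open -0.0
tool axes [[0.205, -0.676, -0.707], [-0.204, 0.677, -0.707], [0.957, 0.289, 0.001]]
top crate [532.2 -43.1] [ 46.2 139.6] 16.7 z 113.1
scene crate [531.6 -40.3] [ 48.5 139.1] 16.6 z 113.3
```

Request:
jog_arm([
  [0, 0, 0, 0.35, -0.35, 0, 0],
  [0, 0, 0, 0.35, -0.35, 0, 0],
  [0, 0, 0, 0.35, -0.35, 0, 0],
  [0, 0, 0, 0, 0, 0, 0],
  [0, 0, 0, -0.7, 0.7, 0, 0],
  [0, 0, 0, -1.4, 1.4, 0, 0],
  [0, 0, 0, -2.0, 0.5, 0, 0],
  [0, 0, 0, -2.0, -1.0, 0, 0],
  [0, 0, 0, -2.0, -2.0, 0, 0],
  [0, 0, 0, -2.0, -2.0, 0, 0],
  [0, 0, 0, -2.0, -2.0, 0, 0],
  [0, 0, 0, -2.0, -2.0, 0, 0],
  [0, 0, 0, -1.5, -1.5, 0, 0],
  [0, 0, 0, 0, 0, 0, 0],
])

```text
clock: 10.55
eef_pos: [498.3, 68.9, 192.5]
tcp_rot: [-1.566, 0.786, -1.274]
contact_force: [0.4, -0.2, -1.4]
opening: 0.003
```

```bash
python3 - <<'E'
from h import *
crate("top","pics/top6.png"); crate("scene","pics/scene6.png")
plan([440,-55,175],tgtR(3.7,45,1))
plan([440,-55,175],tgtR(3.7,45,-1))
plan([440,-55,175],tgtR(3.7,0,-1))
plan([440,-55,175],tgtR(3.7,0,1))
E
```

```text
top crate [536.5 -57.6] [ 46.  139.9] 16.5 z 113.2
scene crate [536.5 -54.4] [ 49.1 140. ] 16.5 z 113.3
t 10.65 pos [497.4  68.3 190. ] q [ 0.61  0.38  1.97 -0.8   1.22  0.77] F [-0.4  0.1  0.3] open 0.0
tool axes [[0.204, -0.677, -0.707], [-0.204, 0.677, -0.707], [0.957, 0.289, 0.0]]
shift tool cm [ 8.23 -6.12 -9.05]
turn tool deg [-54.4 -54.4  -0. ]
t 10.65 pos [497.4  68.3 190. ] q [ 0.61  0.38  1.97 -0.8   1.22  0.77] F [-0.4  0.1  0.3] open 0.0
tool axes [[0.204, -0.677, -0.707], [-0.204, 0.677, -0.707], [0.957, 0.289, 0.0]]
shift tool cm [ 8.23 -6.12 -9.05]
turn tool deg [111.4  -0.   62.6]
t 10.65 pos [497.4  68.3 190. ] q [ 0.61  0.38  1.97 -0.8   1.22  0.77] F [-0.4  0.1  0.3] open 0.0
tool axes [[0.204, -0.677, -0.707], [-0.204, 0.677, -0.707], [0.957, 0.289, 0.0]]
shift tool cm [ 8.23 -6.12 -9.05]
turn tool deg [97.1 40.2 31.9]
t 10.65 pos [497.4  68.3 190. ] q [ 0.61  0.38  1.97 -0.8   1.22  0.77] F [-0.4  0.1  0.3] open 0.0
tool axes [[0.204, -0.677, -0.707], [-0.204, 0.677, -0.707], [0.957, 0.289, 0.0]]
shift tool cm [ 8.23 -6.12 -9.05]
turn tool deg [-72.7 -30.1  37.9]
```

View pics/top6.png

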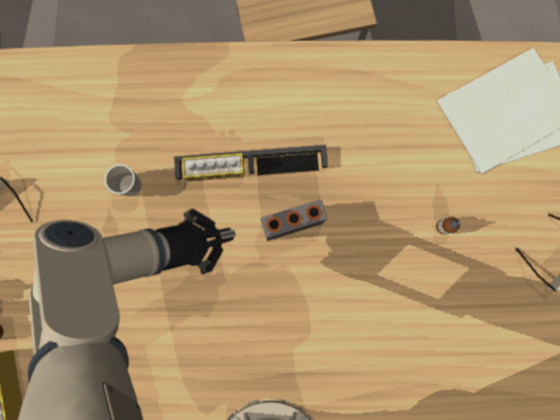

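The carrier now stands at (536.5, -57.6), yaw 16.5°, on the bay's approach line, and the fingers are clear of it. Next I move the tool round behind the long face, open the fingers and face along the rack's +x.

Request:
jog_arm([
  [0, 0, 0, 1.6, -1.2, -1.8, 0],
  [0, 0, 0, 1.6, -1.2, -1.8, 0],
  [0, 0, 0, 1.6, -1.2, -1.8, 0],
  [0, 0, 0, 1.6, -1.2, -1.8, 0],
  [0, 0, 0, 1.6, -1.2, -1.8, 0],
  [-5.4, -5.4, 0, 0, 0, 0, 0],
  [-5.4, -5.4, 0, 0, 0, 0, 0],
  [-5.4, -5.4, 0, 0, 0, 0, 0],
  [-5.4, -5.4, 0, 0, 0, 0, 0],
  [-5.4, -5.4, 0, 0, 0, 0, 0],
  [-5.4, -5.4, 0, 0, 0, 0, 0.8],
  [-5.4, -5.4, 0, 0, 0, 0, 0.8],
  [-5.4, -5.4, 0, 0, 0, 0, 0.8],
  [-5.4, -5.4, 0, 0, 0, 0, 0.8],
  [-5.4, -5.4, 0, 0, 0, 0, 0.8],
  [0, 0, 0, 0, 0, 0, 0.8],
  [0, 0, 0, 0, 0, 0, 0.8],
])

```text
clock: 12.35
eef_pos: [435.7, -15.5, 199.7]
tcp_rot: [-1.599, 0.827, -0.039]
contact_force: [-0.8, -0.2, 0.2]
opening: 0.798
```

```bash
python3 - <<'E'
from h import *
crate("top","pics/top7.png"); crate("scene","pics/scene7.png")
plan([465,-62,20],tgtR(3.7,45,1))
E
```

```text
top crate [536.5 -57.5] [ 45.9 139.6] 16.8 z 113.2
scene crate [536.8 -54.5] [ 48.8 139.9] 16.6 z 113.3
t 12.45 pos [436.1 -15.1 200.2] q [-0.04 -0.16  2.55 -1.1   0.   -0.5 ] F [-0.4  0.   0.1] open 0.8
tool axes [[0.677, -0.026, -0.735], [-0.736, -0.001, -0.677], [0.017, 1.0, -0.02]]
shift tool cm [15.33 10.08 -4.28]
turn tool deg [-2.6 -4.1 -2.4]
```

View pics/scene7.png

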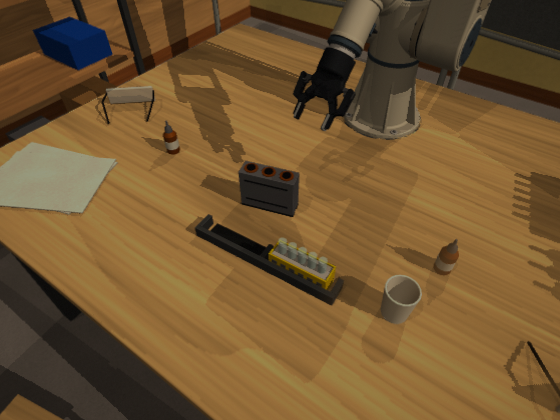

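View pics/top7.png

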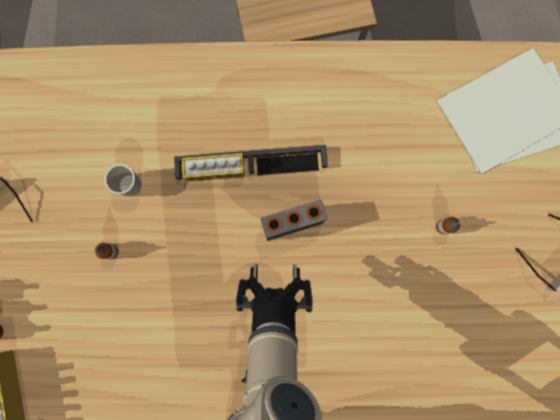

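The top view shows the open fingers at (255,268) and (296,268), behind the carrier at (294,218). Joint 5 has reached its 0 limit here, so a 45° forward lean isn't possible this close in. I'll fit a simple kinematic model from the recorded samples to choose a tilt the arm can reach.

```bash
cat > kin.py <<'E'
import numpy as np
from scipy.optimize import least_squares
from scipy.spatial.transform import Rotation as R
Rz=lambda a:R.from_euler('z',a).as_matrix(); Ry=lambda a:R.from_euler('y',a).as_matrix()
S=[([-1.2574,.35364,1.63416,0,1.15521,-.00239],[193.95,-593.6,230.55]),
([.39,.13,1.93,0,1.08,.1],[445.2,182.2,231]),([.84,.4,1.82,-.66,1.43,.81],[456.1,198.5,230.5]),
([.8,.71,1.91,-.76,1.12,1.06],[465,174.2,25.4]),([.7,.69,1.96,-.84,1.05,1.06],[483,121.2,24.4]),
([.53,.67,2.03,-.99,.97,1.04],[509.8,30.1,24.4]),([.61,.38,1.97,-.8,1.22,.77],[497.4,68.3,190]),
([-.04,-.16,2.55,-1.1,0,-.5],[436.1,-15.1,200.2])]
def fk(q,p,s4=1):
    a1,d1,L1,o,L2,Lt=p
    M=Rz(q[0]); x=M@np.array([a1,0,d1])
    A=M@Ry(q[1]); x=x+A@[0,0,L1]
    B=A@Ry(q[2]); x=x+B@[o,0,L2]
    C=B@Rz(s4*q[3])@Ry(q[4]); x=x+C@[0,0,Lt]
    return x,C[:,2]
def fit():
    best=None
    for s4 in(1,-1):
        f=lambda p:np.concatenate([fk(q,p,s4)[0]-t for q,t in S])
        g=least_squares(f,[0,400,425,0,400,250])
        print(s4,g.x.round(1),np.abs(g.fun).max().round(1))
        if best is None or g.cost<best[0]: best=(g.cost,g.x,s4)
    return best[1],best[2]
E
python3 - <<'E'
from kin import *
p,s=fit()
# planar: for tcp radius r, z, tilt forward: find q2,q3 and sum
for z in(20,60,120):
  for tilt in(0,20,25,30,35,45):
    out=[]
    for rr in(450,475,500,550,600,655):
        t=np.radians(180-tilt); w=np.array([rr,z])-p[5]*np.array([np.sin(t),np.cos(t)])
        def f(v):
            a,b=v; return [p[0]+p[2]*np.sin(a)+p[3]*np.cos(a+b)+p[4]*np.sin(a+b)-w[0], p[1]+p[2]*np.cos(a)-p[3]*np.sin(a+b)+p[4]*np.cos(a+b)-w[1]]
        g=least_squares(f,[.5,1.9]); a,b=g.x
        out.append((rr,round(a,2),round(b,2),round(t-a-b,2),round(g.cost,0)))
    print(z,tilt,out)
E
```

```text
1 [ -1.7 289.  566.6  55.  492.6 339.8] 2.9
-1 [ 256.9  195.  -197.9 -131.9  260.8 -277.6] 136.4
20 0 [(450, np.float64(0.43), np.float64(2.15), np.float64(0.57), np.float64(0.0)), (475, np.float64(0.45), np.float64(2.1), np.float64(0.59), np.float64(0.0)), (500, np.float64(0.48), np.float64(2.04), np.float64(0.62), np.float64(0.0)), (550, np.float64(0.53), np.float64(1.94), np.float64(0.68), np.float64(0.0)), (600, np.float64(0.58), np.float64(1.82), np.float64(0.74), np.float64(0.0)), (655, np.float64(0.65), np.float64(1.69), np.float64(0.8), np.float64(0.0))]
20 20 [(450, np.float64(0.37), np.float64(2.39), np.float64(0.03), np.float64(0.0)), (475, np.float64(0.39), np.float64(2.34), np.float64(0.06), np.float64(0.0)), (500, np.float64(0.41), np.float64(2.29), np.float64(0.09), np.float64(0.0)), (550, np.float64(0.45), np.float64(2.19), np.float64(0.15), np.float64(0.0)), (600, np.float64(0.5), np.float64(2.08), np.float64(0.21), np.float64(0.0)), (655, np.float64(0.55), np.float64(1.97), np.float64(0.27), np.float64(0.0))]
20 25 [(450, np.float64(0.38), np.float64(2.45), np.float
[... 6858 characters left out ...]
4(0.23), np.float64(2.32), np.float64(-0.03), np.float64(0.0)), (600, np.float64(0.3), np.float64(2.23), np.float64(0.01), np.float64(0.0)), (655, np.float64(0.36), np.float64(2.11), np.float64(0.06), np.float64(0.0))]
120 45 [(450, np.float64(0.19), np.float64(2.63), np.float64(-0.46), np.float64(0.0)), (475, np.float64(0.22), np.float64(2.58), np.float64(-0.44), np.float64(0.0)), (500, np.float64(0.24), np.float64(2.53), np.float64(-0.41), np.float64(0.0)), (550, np.float64(0.29), np.float64(2.43), np.float64(-0.36), np.float64(0.0)), (600, np.float64(0.34), np.float64(2.33), np.float64(-0.31), np.float64(0.0)), (655, np.float64(0.39), np.float64(2.22), np.float64(-0.26), np.float64(0.0))]
```

```bash
cat >> kin.py <<'E'
lo=np.array([-2.63,-.92,.06,-1.3,0,-3.02]); hi=np.array([2.63,2.1,2.66,4.44,2.69,3.02])
P0=np.array([-1.7,289,566.6,55,492.6,339.8])
def full(q,s6=1):
    x,_=fk(q,P0); C=Rz(q[0])@Ry(q[1])@Ry(q[2])@Rz(q[3])@Ry(q[4])@Rz(s6*q[5])
    X=C[:,2]; Z=-C[:,0]; return x,np.c_[X,np.cross(Z,X),Z]
def ik(pos,T,q0):
    def f(q):
        x,M=full(q); return np.r_[(x-pos)/100,R.from_matrix(M.T@T).as_rotvec()*2,0.003*(q-q0)]
    g=least_squares(f,np.clip(q0,lo+1e-4,hi-1e-4),bounds=(lo,hi)); return g.x,np.abs(g.fun[:3]).max()*100,np.degrees(np.abs(g.fun[3:6]).max()/2)
def tgtR(az,tilt,zs):
    a=np.radians(az);t=np.radians(tilt)
    x=np.array([np.cos(a)*np.sin(t),np.sin(a)*np.sin(t),-np.cos(t)])
    z=zs*np.array([-np.sin(a),np.cos(a),0]); return np.c_[x,np.cross(z,x),z]
E
python3 - <<'E'
from kin import *
# check s6 with sample 4
for q,az in ((S[3][0],-73.3),):
    x,M=full(q); print(x.round(0),M.T.round(2).tolist())
for zs in(1,-1):
    q=np.array([.2,.2,1.95,.0,1.0,0.]) 
    print("zs",zs)
    for pos,az,tilt in [((520,120,190),90,0),((520,120,190),90,15),((520,120,190),90,30),((520,120,170),90,45),((520,120,150),90,45),((520,120,130),90,45),((520,120,130),75,45),((520,120,130),60,45),((520,120,130),45,45),((520,120,130),30,45),((520,120,130),15,45),((520,120,130),3.7,45),((480,-60,130),3.7,45),((480,-60,20),3.7,45),((655,-50,20),3.7,45)]:
        q,e,o=ik(np.array(pos,float),tgtR(az,tilt,zs),q); print(pos,az,tilt,q.round(2),round(e,1),round(o,1))
E
```

```text
[463. 174.  25.] [[0.2, -0.68, -0.7], [-0.21, 0.67, -0.71], [0.96, 0.29, -0.01]]
zs 1
(520, 120, 190) 90 0 [ 0.23  0.26  1.87 -0.    1.01 -2.91] 0.0 0.0
(520, 120, 190) 90 15 [ 0.14  0.24  1.89  0.18  0.98 -3.02] 6.1 6.1
(520, 120, 190) 90 30 [ 0.09  0.24  1.9   0.31  0.98 -3.02] 14.7 15.1
(520, 120, 170) 90 45 [ 0.05  0.28  1.91  0.43  0.98 -3.02] 21.9 24.4
(520, 120, 150) 90 45 [ 0.06  0.31  1.92  0.42  0.94 -3.02] 21.9 25.4
(520, 120, 130) 90 45 [ 0.07  0.33  1.93  0.41  0.9  -3.02] 21.8 26.4
(520, 120, 130) 75 45 [ 0.03  0.28  2.03  0.55  0.76 -3.02] 15.9 22.3
(520, 120, 130) 60 45 [ 0.01  0.24  2.13  0.7   0.6  -3.02] 14.3 18.1
(520, 120, 130) 45 45 [ 0.03  0.2   2.23  0.9   0.42 -3.02] 13.5 14.1
(520, 120, 130) 30 45 [ 0.1   0.17  2.31  1.14  0.22 -3.02] 12.3 10.9
(520, 120, 130) 15 45 [ 0.23  0.17  2.35  1.42  0.   -3.02] 11.3 9.1
(520, 120, 130) 3.7 45 [ 0.22  0.17  2.35  1.49  0.   -2.95] 10.9 9.4
(480, -60, 130) 3.7 45 [-0.21  0.09  2.42  1.24  0.13 -3.02] 13.9 10.5
(480, -60, 20) 3.7 45 [-0.16  0.35  2.35  1.26  0.07 -3.02] 23.8 20.6
(655, -50, 20) 3.7 45 [-0.11  0.54  2.0
[... 351 characters left out ...]
.13 -0.78] 0.0 0.0
(520, 120, 130) 90 45 [-0.23  0.49  1.97  0.88  1.1  -0.82] 0.0 0.0
(520, 120, 130) 75 45 [-0.24  0.43  2.1   1.06  0.94 -0.78] 0.0 0.0
(520, 120, 130) 60 45 [-0.22  0.36  2.23  1.3   0.78 -0.78] 0.0 0.0
(520, 120, 130) 45 45 [-0.14  0.3   2.34  1.64  0.6  -0.83] 0.0 0.0
(520, 120, 130) 30 45 [-0.    0.26  2.42  2.16  0.44 -1.03] 0.0 0.0
(520, 120, 130) 15 45 [ 0.2   0.24  2.46  3.01  0.35 -1.49] 0.0 0.0
(520, 120, 130) 3.7 45 [ 0.36  0.25  2.45  3.73  0.38 -1.92] 0.0 0.0
(480, -60, 130) 3.7 45 [-0.3   0.2   2.54  2.48  0.43 -1.22] 0.0 0.0
(480, -60, 20) 3.7 45 [-0.3   0.62  2.56  2.79  0.82 -1.59] 0.0 0.0
(655, -50, 20) 3.7 45 [-0.16  0.63  2.22  2.81  0.5  -1.44] 0.0 0.0
```

```bash
python3 - <<'E'
from kin import *
for X,Y,Z in((470,40,170),(480,40,150),(480,-60,160),(480,-60,135)):
    print(X,Y,Z)
    q=np.array([.2,.2,1.95,.0,1.0,0.]) 
    for az,tilt in [(90,0),(90,15),(90,30),(90,45),(75,45),(60,45),(45,45),(30,45),(15,45),(3.7,45)]:
        q,e,o=ik(np.array((X,Y,Z),float),tgtR(az,tilt,-1),q); print(az,tilt,q.round(2),round(e,1),round(o,1))
E
python3 - <<'E'
from h import *
plan([480,-60,150],tgtR(90,0,-1))
E
```

```text
470 40 170
90 0 [0.08 0.19 2.01 0.   0.94 0.08] 0.0 0.0
90 15 [-0.1   0.21  2.02  0.32  0.96 -0.29] 0.0 0.0
90 30 [-0.27  0.28  2.02  0.58  1.07 -0.61] 0.0 0.0
90 45 [-0.4   0.4   2.    0.76  1.23 -0.85] 0.0 0.0
75 45 [-0.44  0.33  2.13  0.91  1.09 -0.79] 0.0 0.0
60 45 [-0.45  0.25  2.25  1.08  0.93 -0.73] 0.0 0.0
45 45 [-0.41  0.17  2.37  1.3   0.75 -0.69] 0.0 0.0
30 45 [-0.3   0.09  2.47  1.61  0.54 -0.69] 0.0 0.0
15 45 [-0.09  0.04  2.53  2.2   0.31 -0.91] 0.0 0.0
3.7 45 [ 0.11  0.03  2.55  3.28  0.22 -1.67] 0.0 0.0
480 40 150
90 0 [0.08 0.24 2.01 0.   0.9  0.08] 0.0 0.0
90 15 [-0.1   0.25  2.02  0.33  0.92 -0.31] 0.0 0.0
90 30 [-0.26  0.33  2.01  0.59  1.04 -0.63] 0.0 0.0
90 45 [-0.4   0.44  1.99  0.77  1.2  -0.87] 0.0 0.0
75 45 [-0.43  0.38  2.12  0.93  1.06 -0.82] 0.0 0.0
60 45 [-0.44  0.3   2.25  1.12  0.9  -0.78] 0.0 0.0
45 45 [-0.4   0.23  2.37  1.37  0.73 -0.77] 0.0 0.0
30 45 [-0.29  0.17  2.47  1.73  0.55 -0.83] 0.0 0.0
15 45 [-0.09  0.12  2.53  2.38  0.36 -1.1 ] 0.0 0.0
3.7 45 [ 0.1   0.11  2.55  3.23  0.3  -1.63] 0.0 0.0
480 -60 160
90 0 [-0.12  0.22  2.   -0.    0.92 -0
[... 561 characters left out ...]
3   1.99  0.31  0.95 -0.49] 0.0 0.0
90 30 [-0.45  0.4   1.94  0.53  1.11 -0.76] 0.0 0.0
90 45 [-0.56  0.52  1.89  0.67  1.29 -0.94] 0.0 0.0
75 45 [-0.61  0.46  2.02  0.82  1.15 -0.88] 0.0 0.0
60 45 [-0.64  0.39  2.15  0.98  1.   -0.84] 0.0 0.0
45 45 [-0.64  0.33  2.28  1.2   0.85 -0.83] 0.0 0.0
30 45 [-0.59  0.26  2.39  1.49  0.69 -0.85] 0.0 0.0
15 45 [-0.46  0.21  2.49  1.93  0.52 -0.97] 0.0 0.0
3.7 45 [-0.3   0.18  2.54  2.45  0.41 -1.19] 0.0 0.0
t 12.45 pos [436.1 -15.1 200.2] q [-0.04 -0.16  2.55 -1.1   0.   -0.5 ] F [-0.4  0.   0.1] open 0.8
tool axes [[0.677, -0.026, -0.735], [-0.736, -0.001, -0.677], [0.017, 1.0, -0.02]]
shift tool cm [ 6.78  0.17 -4.32]
turn tool deg [85.  32.2 34.4]
```

Request:
jog_arm([
  [7.1, 2.7, 2.9, 0, 0, 0, 0.8],
  [7.1, 2.7, 2.9, 0, 0, 0, 0.8],
  [7.1, 2.7, 2.9, 0, 0, 0, 0.8],
  [7.1, 2.7, 2.9, 0, 0, 0, 0.8],
  [7.1, 2.7, 2.9, 0, 0, 0, 0.8],
  [7.1, 2.7, 2.9, 0, 0, 0, 0.8],
  [7.1, 2.7, 2.9, 0, 0, 0, 0.8],
  [7.1, 2.7, 2.9, 0, 0, 0, 0.8],
  [7.1, 2.7, 2.9, 0, 0, 0, 0.8],
  [7.1, 2.7, 2.9, 0, 0, 0, 0.8],
  [7.1, 2.7, 2.9, 0, 0, 0, 0.8],
  [7.1, 2.7, 2.9, 0, 0, 0, 0.8],
  [0, 0, 0, 0, 0, 0, 0.8],
  [0, 0, 0, 0, 0, 0, 0.8],
])

```text
clock: 13.85
eef_pos: [437.9, -18.0, 201.4]
tcp_rot: [-0.932, 1.545, -0.897]
contact_force: [-0.6, 0.6, -0.7]
opening: 0.799
```

```bash
python3 - <<'E'
from h import *
plan([480,-60,160],tgtR(90,0,-1))
plan([480,-60,160],tgtR(90,45,-1))
E
```

```text
t 13.85 pos [437.9 -18.  201.4] q [-0.03  0.08  2.06 -0.02  0.98 -0.05] F [-0.6  0.6 -0.7] open 0.8
tool axes [[0.016, -0.02, -1.0], [-0.034, 0.999, -0.02], [0.999, 0.035, 0.015]]
shift tool cm [ 4.29 -4.25  4.  ]
turn tool deg [2.  0.9 1.2]
t 13.85 pos [437.9 -18.  201.4] q [-0.03  0.08  2.06 -0.02  0.98 -0.05] F [-0.6  0.6 -0.7] open 0.8
tool axes [[0.016, -0.02, -1.0], [-0.034, 0.999, -0.02], [0.999, 0.035, 0.015]]
shift tool cm [ 4.29 -4.25  4.  ]
turn tool deg [ 2.2  0.1 46.2]
```

Request:
jog_arm([
  [0, 0, 0, 2.1, -2.1, 2.0, 0.8],
  [0, 0, 0, 2.1, -2.1, 2.0, 0.8],
  [0.4, 0, 7.7, 0, 0, 0, 0.8],
  [0.4, 0, 7.7, 0, 0, 0, 0.8],
  [0.4, 0, 7.7, 0, 0, 0, 0.8],
  [0.4, 0, 7.7, 0, 0, 0, 0.8],
  [0.4, 0, 7.7, 0, 0, 0, 0.8],
  [0.4, 0, 7.7, 0, 0, 0, 0.8],
  [0, 0, 0, 0, 0, 0, 0.8],
  [5.5, -5.5, 0, 0, 0, 0, 0.8],
  [5.5, -5.5, 0, 0, 0, 0, 0.8],
  [5.5, -5.5, 0, 0, 0, 0, 0.8],
  [5.5, -5.5, 0, 0, 0, 0, 0.8],
  [5.5, -5.5, 0, 0, 0, 0, 0.8],
  [5.5, -5.5, 0, 0, 0, 0, 0.8],
  [0, 0, 0, 0, 0, 0, 0.8],
])

```text
clock: 15.45
eef_pos: [477.0, -56.5, 161.1]
tcp_rot: [1.574, 0.787, 0.754]
contact_force: [-0.3, 0.4, 1.0]
opening: 0.8
```

```bash
python3 - <<'E'
from h import *
plan([480,-60,150],tgtR(3.7,45,-1))
E
```

```text
t 15.45 pos [477.  -56.5 161.1] q [-0.64  0.25  2.29  1.16  0.86 -0.74] F [-0.3  0.4  1. ] open 0.8
tool axes [[0.515, 0.483, -0.708], [0.518, 0.482, 0.706], [0.683, -0.73, -0.002]]
shift tool cm [ 0.77 -0.8   0.47]
turn tool deg [ 27.8 -27.9   0.1]
```

Request:
jog_arm([
  [4.0, -4.0, 0, 0, 0, 0, 0.8],
  [4.0, -4.0, 0, 0, 0, 0, 0.8],
  [4.0, -4.0, 0, 0, 0, 0, 0.8],
  [4.0, -4.0, 0, 0, 0, 0, 0.8],
  [4.0, -4.0, 0, 0, 0, 0, 0.8],
  [4.0, -4.0, 0, 0, 0, 0, 0.8],
  [4.0, -4.0, 0, 0, 0, 0, 0.8],
  [0, 0, 0, 0, 0, 0, 0.8],
  [0, 0, 0, 0, 0, 0, 0.8],
])

```text
clock: 16.35
eef_pos: [482.2, -58.2, 162.8]
tcp_rot: [1.569, 0.781, 0.089]
contact_force: [0.2, 1.0, 0.0]
opening: 0.799
```

```bash
python3 - <<'E'
from h import *
crate("top","pics/top8.png"); im,d=r.grab_frame("scene"); cv2.imwrite("pics/scene8.png",im[:,:,::-1])
plan([470,-62,20],tgtR(3.7,45,-1))
E
```

```text
top crate [536.5 -57.5] [ 46.1 139.7] 16.9 z 113.2
t 16.45 pos [481.9 -59.4 162.4] q [-0.33  0.09  2.52  2.19  0.36 -0.95] F [-0.4  0.1  1.1] open 0.8
tool axes [[0.707, 0.061, -0.705], [0.702, 0.062, 0.71], [0.087, -0.996, 0.001]]
shift tool cm [  9.18 -10.95   0.15]
turn tool deg [ 0.9 -0.9 -0.2]
```

View pics/scene8.png

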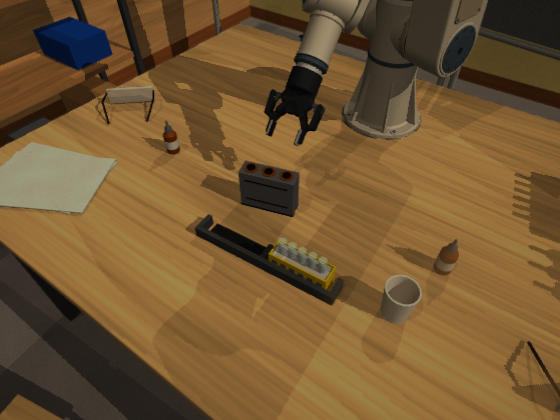

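View pics/top8.png

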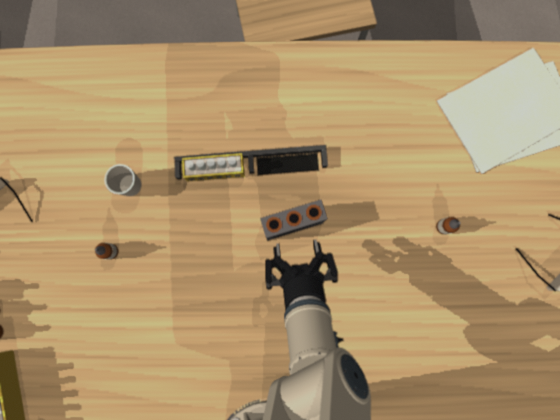

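The wrist is now flipped, with q5 well off its limit. The open fingers straddle (279,248) to (318,247) behind the carrier, facing the bay. I lower them to the table behind the long face.

Request:
jog_arm([
  [0.9, -0.9, 0, 1.0, -1.2, 0, 0.8],
  [0, 0, 0, 1.0, -1.2, 0, 0.8],
  [0, 0, 0, 1.0, -1.2, 0, 0.8],
  [0, 0, 0, 1.0, -1.2, 0, 0.8],
  [0, 0, 0, 1.0, -1.2, 0, 0.8],
  [0, 0, 0, 1.0, -1.2, 0, 0.8],
  [0, 0, 0, 1.0, -1.2, 0, 0.8],
  [0, 0, 0, 1.0, -1.2, 0, 0.8],
  [0, 0, 0, 1.0, -1.2, 0, 0.8],
  [0, 0, 0, 0, 0, 0, 0.8],
  [0, 0, 0, 0, 0, 0, 0.8],
])

```text
clock: 17.55
eef_pos: [468.9, -60.2, 21.6]
tcp_rot: [1.575, 0.783, 0.063]
contact_force: [0.5, -0.1, 0.3]
opening: 0.803
```

```bash
python3 - <<'E'
from h import *
crate("top","pics/top9.png"); im,d=r.grab_frame("scene"); cv2.imwrite("pics/scene9.png",im[:,:,::-1])
plan([470,-61,18],tgtR(3.7,45,-1))
E
```

```text
top crate [536.5 -57.4] [ 46.  139.6] 16.6 z 113.3
t 17.65 pos [469.2 -60.4  22.6] q [-0.33  0.63  2.59  2.78  0.86 -1.61] F [-0.3 -0.8  0.2] open 0.8
tool axes [[0.709, 0.044, -0.704], [0.703, 0.041, 0.71], [0.06, -0.998, -0.002]]
shift tool cm [ 0.38 -0.28  0.07]
turn tool deg [-0.2  0.1 -0.2]
```

View pics/scene9.png

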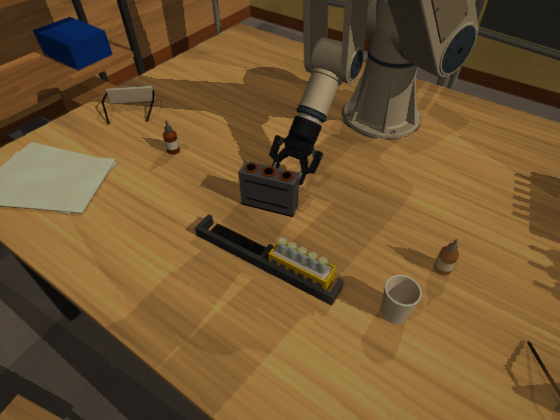

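View pics/top9.png

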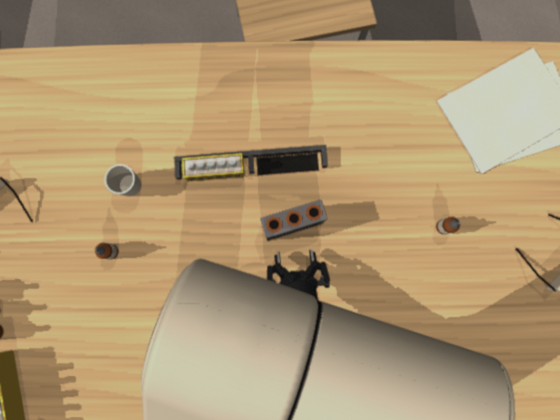

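The fingers are low behind the long face, tips at (277,255) and (315,255). I go slightly lower, then push forward so the leading (left) finger squares the carrier up.

Request:
jog_arm([
  [0, 0, 0, 0.6, -0.2, 0, 0.8],
  [0, 0, 0, 0.6, 0.1, 0, 0.8],
  [0, 0, 0, 0.35, 0.35, 0, 0.8],
  [0, 0, 0, 0.35, 0.35, 0, 0.8],
  [0, 0, 0, 0.35, 0.35, 0, 0.8],
  [0, 0, 0, 0.35, 0.35, 0, 0.8],
  [0, 0, 0, 0.3, 0.3, 0, 0.8],
  [0, 0, 0, 0.3, 0.3, 0, 0.8],
  [0, 0, 0, 0.3, 0.3, 0, 0.8],
  [0, 0, 0, 0.3, 0.3, 0, 0.8],
  [0, 0, 0, 0.3, 0.3, 0, 0.8],
  [0, 0, 0, 0.3, 0.3, 0, 0.8],
])

```text
clock: 18.85
eef_pos: [520.1, -56.3, 12.2]
tcp_rot: [1.574, 0.786, 0.063]
contact_force: [-6.1, 3.1, 3.2]
opening: 0.802
```

```bash
python3 - <<'E'
from h import *
plan(None,tgtR(3.7,45,-1))
crate("top","pics/top10.png");crate("scene","pics/scene10.png")
E
```

```text
t 18.85 pos [520.1 -56.3  12.2] q [-0.26  0.64  2.49  2.82  0.77 -1.56] F [-6.1  3.1  3.2] open 0.8
tool axes [[0.705, 0.045, -0.707], [0.706, 0.042, 0.707], [0.061, -0.998, -0.002]]
turn tool deg [-0.2  0.1  0. ]
top crate [548.  -59.7] [ 46.  139.9] 8.3 z 113.2
scene crate [548.4 -56.7] [ 47.9 140.1] 8.4 z 113.3
```

Request:
jog_arm([
  [0, 0, 0, 0.3, 0.3, 0, 0.8],
  [0, 0, 0, 0.3, 0.3, 0, 0.8],
  [0, 0, 0, 0.3, 0.3, 0, 0.8],
  [0, 0, 0, 0.3, 0.3, 0, 0.8],
  [0, 0, 0, 0.3, 0.3, 0, 0.8],
  [0, 0, 0, 0.3, 0.3, 0, 0.8],
  [0, 0, 0, 0.3, 0.3, 0, 0.8],
  [0, 0, 0, 0.3, 0.3, 0, 0.8],
  [0, 0, 0, 0.3, 0.3, 0, 0.8],
  [0, 0, 0, 0.3, 0.3, 0, 0.8],
])

```text
clock: 19.95
eef_pos: [562.4, -54.6, 12.3]
tcp_rot: [1.574, 0.786, 0.061]
contact_force: [-8.7, -0.5, 3.9]
opening: 0.799
```

```bash
python3 - <<'E'
from h import *
plan(None,tgtR(3.7,45,-1))
crate("top","pics/top11.png");crate("scene","pics/scene11.png")
E
```

```text
t 19.95 pos [562.4 -54.6  12.3] q [-0.22  0.63  2.41  2.83  0.69 -1.52] F [-8.7 -0.5  3.9] open 0.8
tool axes [[0.706, 0.043, -0.707], [0.706, 0.04, 0.707], [0.059, -0.998, -0.002]]
turn tool deg [-0.3  0.1  0. ]
top crate [586.7 -60.1] [ 46.3 140. ] 3.5 z 113.2
scene crate [588.2 -57. ] [ 48.6 140.4] 2.8 z 113.3
```

View pics/top11.png

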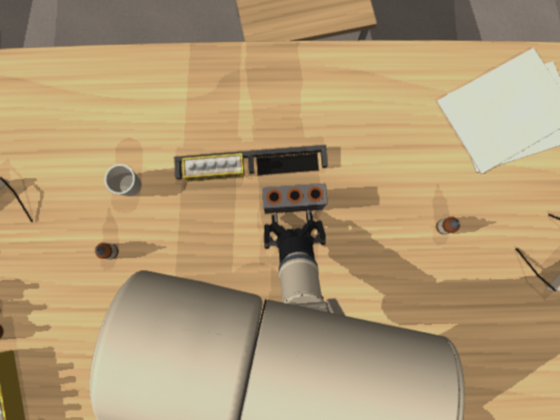

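The carrier is squared up: (586.7, -60.1), yaw 3.5°, between fingertips at (283,218) and (310,216). Before entering I recheck the bay's middle line from its edges in the first picture.

```bash
python3 - <<'E'
from h import *
im=np.load("pics/top0im.npy").astype(int)
g=im.max(2)
for v in (160,163,166,168): print(v,[(u,g[v,u]) for u in list(range(244,262))+list(range(314,330))])
print(ray("top",[(257.2,168),(318,163)],0).round(1).tolist())
E
```

```text
160 [(244, np.int64(110)), (245, np.int64(114)), (246, np.int64(115)), (247, np.int64(108)), (248, np.int64(71)), (249, np.int64(45)), (250, np.int64(45)), (251, np.int64(43)), (252, np.int64(48)), (253, np.int64(74)), (254, np.int64(108)), (255, np.int64(108)), (256, np.int64(74)), (257, np.int64(33)), (258, np.int64(15)), (259, np.int64(15)), (260, np.int64(15)), (261, np.int64(13)), (314, np.int64(30)), (315, np.int64(30)), (316, np.int64(31)), (317, np.int64(65)), (318, np.int64(131)), (319, np.int64(179)), (320, np.int64(176)), (321, np.int64(113)), (322, np.int64(60)), (323, np.int64(65)), (324, np.int64(70)), (325, np.int64(69)), (326, np.int64(75)), (327, np.int64(107)), (328, np.int64(145)), (329, np.int64(154))]
163 [(244, np.int64(117)), (245, np.int64(126)), (246, np.int64(124)), (247, np.int64(113)), (248, np.int64(80)), (249, np.int64(51)), (250, np.int64(43)), (251, np.int64(43)), (252, np.int64(44)), (253, np.int64(75)), (254, np.int64(122)), (255, np.int64(126)), (256, np.int64(89)), (257, np.int64(40)), (258, np.int64(16)), (259, np.int64(16)), (260, np.int64(16)), 
[... 1176 characters left out ...]
.int64(119)), (248, np.int64(87)), (249, np.int64(54)), (250, np.int64(43)), (251, np.int64(43)), (252, np.int64(43)), (253, np.int64(66)), (254, np.int64(117)), (255, np.int64(137)), (256, np.int64(127)), (257, np.int64(70)), (258, np.int64(19)), (259, np.int64(14)), (260, np.int64(17)), (261, np.int64(17)), (314, np.int64(28)), (315, np.int64(28)), (316, np.int64(26)), (317, np.int64(33)), (318, np.int64(88)), (319, np.int64(159)), (320, np.int64(181)), (321, np.int64(176)), (322, np.int64(147)), (323, np.int64(136)), (324, np.int64(137)), (325, np.int64(142)), (326, np.int64(151)), (327, np.int64(165)), (328, np.int64(169)), (329, np.int64(170))]
[[670.4, 24.1, 0.0], [681.1, -123.6, 0.0]]
```

The mat edges give the bay middle at y≈-49, so the carrier sits about 5 mm to the -y side. I add about 4 mm of sideways correction over the next rows.

Request:
jog_arm([
  [0, 0, 0, 0.3, 0.3, -0.05, 0.8],
  [0, 0, 0, 0.3, 0.3, -0.05, 0.8],
  [0, 0, 0, 0.3, 0.3, -0.05, 0.8],
  [0, 0, 0, 0.3, 0.3, -0.05, 0.8],
  [0, 0, 0, 0.3, 0.3, -0.05, 0.8],
  [0, 0, 0, 0.3, 0.3, -0.05, 0.8],
  [0, 0, 0, 0.3, 0.3, -0.05, 0.8],
  [0, 0, 0, 0.3, 0.3, -0.05, 0.8],
  [0, 0, 0, 0.3, 0.3, -0.05, 0.8],
])

```text
clock: 20.95
eef_pos: [600.6, -48.0, 12.3]
tcp_rot: [1.574, 0.785, 0.061]
contact_force: [-6.7, -2.1, 2.3]
opening: 0.796
```

```bash
python3 - <<'E'
from h import *
plan(None,tgtR(3.7,45,-1))
crate("top","pics/top12.png");crate("scene","pics/scene12.png")
im=cv2.imread("pics/top12.png")[130:270,160:345]; cv2.imwrite("pics/c12.png",cv2.resize(im,None,fx=4,fy=4,interpolation=cv2.INTER_CUBIC))
E
```

```text
t 20.95 pos [600.6 -48.   12.3] q [-0.18  0.63  2.33  2.85  0.62 -1.5 ] F [-6.7 -2.1  2.3] open 0.8
tool axes [[0.706, 0.043, -0.707], [0.706, 0.04, 0.707], [0.059, -0.998, -0.002]]
turn tool deg [-0.3  0.2 -0. ]
top crate [624.9 -53.6] [ 46.3 139.9] 3.1 z 113.2
scene crate [626.2 -50.5] [ 47.9 140.2] 3.6 z 113.4
```

View pics/c12.png

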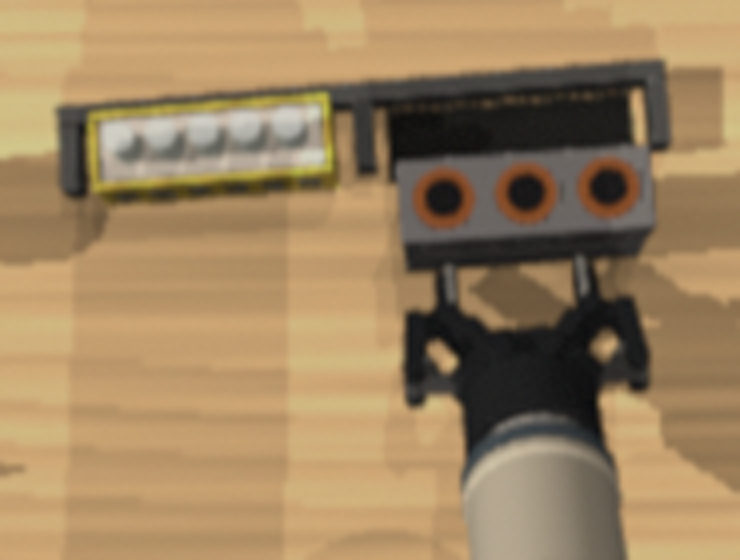

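The carrier is at (624.9, -53.6), about 1 mm off the bay's line, yaw 3.1°, and just entering between the cheeks. I push straight on.

Request:
jog_arm([
  [0, 0, 0, 0.3, 0.3, 0, 0.8],
  [0, 0, 0, 0.3, 0.3, 0, 0.8],
  [0, 0, 0, 0.3, 0.3, 0, 0.8],
  [0, 0, 0, 0.3, 0.3, 0, 0.8],
  [0, 0, 0, 0.3, 0.3, 0, 0.8],
  [0, 0, 0, 0.3, 0.3, 0, 0.8],
  [0, 0, 0, 0.3, 0.3, 0, 0.8],
  [0, 0, 0, 0.3, 0.3, 0, 0.8],
  [0, 0, 0, 0.3, 0.3, 0, 0.8],
  [0, 0, 0, 0.3, 0.3, 0, 0.8],
])

```text
clock: 22.05
eef_pos: [643.0, -45.3, 12.4]
tcp_rot: [1.573, 0.785, 0.061]
contact_force: [-5.9, -0.8, 2.5]
opening: 0.8
```

```bash
python3 - <<'E'
from h import *
plan(None,tgtR(3.7,45,-1))
crate("top","pics/top13.png");crate("scene","pics/scene13.png")
im=cv2.imread("pics/top13.png")[130:270,160:345]; cv2.imwrite("pics/c13.png",cv2.resize(im,None,fx=4,fy=4,interpolation=cv2.INTER_CUBIC))
E
```

```text
t 22.05 pos [643.  -45.3  12.4] q [-0.15  0.64  2.25  2.85  0.55 -1.47] F [-5.9 -0.8  2.5] open 0.8
tool axes [[0.706, 0.043, -0.707], [0.706, 0.041, 0.707], [0.059, -0.998, -0.002]]
turn tool deg [-0.3  0.1 -0. ]
top crate [665.8 -51. ] [ 44.3 139.9] 3.6 z 113.1
scene crate [668.  -48.2] [ 47.8 141.4] 3.5 z 113.4
```

View pics/c13.png

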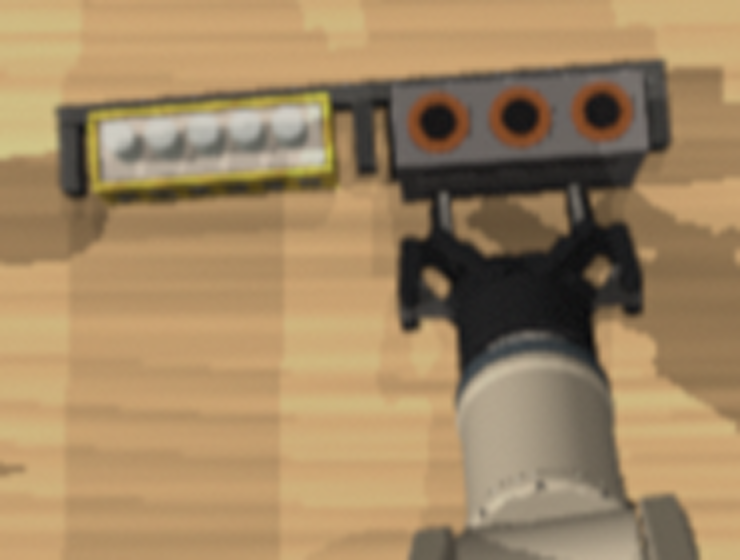

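The carrier is in the bay mouth at about (666, -51), with roughly 10 mm left. I now take small steps and watch the force.

Request:
jog_arm([
  [0, 0, 0, 0.14, 0.14, 0, 0.8],
  [0, 0, 0, 0.14, 0.14, 0, 0.8],
  [0, 0, 0, 0.14, 0.14, 0, 0.8],
  [0, 0, 0, 0.14, 0.14, 0, 0.8],
])

```text
clock: 22.55
eef_pos: [651.0, -44.9, 12.6]
tcp_rot: [1.573, 0.785, 0.061]
contact_force: [-7.4, -0.5, 2.2]
opening: 0.8
```

Request:
jog_arm([
  [0, 0, 0, 0.1, 0.1, 0, 0.8],
  [0, 0, 0, 0.1, 0.1, 0, 0.8],
])

```text
clock: 22.75
eef_pos: [653.8, -44.7, 12.6]
tcp_rot: [1.573, 0.785, 0.061]
contact_force: [-7.6, -0.4, 1.6]
opening: 0.799
```

Request:
jog_arm([
  [0, 0, 0, 0.1, 0.1, 0, 0.8],
])

```text
clock: 22.85
eef_pos: [655.2, -44.6, 12.6]
tcp_rot: [1.573, 0.785, 0.061]
contact_force: [-6.6, -0.4, 2.6]
opening: 0.796
```

Request:
jog_arm([
  [0, 0, 0, 0.1, 0.1, 0, 0.8],
])

```text
clock: 22.95
eef_pos: [655.9, -44.6, 12.4]
tcp_rot: [1.573, 0.786, 0.061]
contact_force: [-20.0, -3.2, 14.3]
opening: 0.802
```

Request:
jog_arm([
  [0, 0, 0, 0, 0, 0, 0.8],
])

```text
clock: 23.05
eef_pos: [655.8, -44.6, 12.4]
tcp_rot: [1.573, 0.786, 0.061]
contact_force: [-12.8, -0.9, 5.4]
opening: 0.798
```

```bash
python3 - <<'E'
from h import *
plan()
crate("top","pics/top14.png");crate("scene","pics/scene14.png")
E
```

```text
t 23.05 pos [655.8 -44.6  12.4] q [-0.15  0.65  2.22  2.85  0.52 -1.46] F [-12.8  -0.9   5.4] open 0.8
tool axes [[0.706, 0.043, -0.707], [0.706, 0.04, 0.707], [0.059, -0.998, -0.002]]
top crate [678.9 -50. ] [ 45.5 139.8] 2.6 z 113.0
scene crate [679.5 -47. ] [ 47.6 140.9] 3.9 z 113.3
```

The force jumps from 7 to 20 N at TCP x≈656, with the carrier at x≈679, which matches rail contact. One more small step makes sure it's seated, then I back off.

Request:
jog_arm([
  [0, 0, 0, 0.08, 0.08, 0, 0.8],
  [0, 0, 0, 0, 0, 0, 0.8],
])

```text
clock: 23.35
eef_pos: [655.8, -44.5, 12.3]
tcp_rot: [1.574, 0.787, 0.061]
contact_force: [-20.1, -2.5, 13.3]
opening: 0.798
```

Request:
jog_arm([
  [0, 0, 0, -0.3, -0.3, 0, 0.8],
  [0, 0, 0, -0.7, -0.7, 0, 0.8],
  [0, 0, 0, -1.5, -1.5, 0, 0.8],
  [0, 0, 0, -1.5, -1.5, 0, 0.8],
  [0, 0, 0, -1.5, -1.5, 0, 0.8],
  [0, 0, 0, -1.5, -1.5, 0, 0.8],
  [0, 0, 0, -2.0, 0, 0, 0.8],
  [0, 0, 0, -2.0, 0, 0, 0.8],
  [0, 0, 0, -2.0, 0, 0, 0.8],
  [0, 0, 0, -2.0, 0, 0, 0.8],
  [0, 0, 0, 0, 0, 0, 0.8],
  [0, 0, 0, 0, 0, 0, 0.8],
])

```text
clock: 24.55
eef_pos: [504.3, -54.1, 70.0]
tcp_rot: [1.572, 0.781, 0.06]
contact_force: [0.1, 0.3, -0.8]
opening: 0.8
```

```bash
python3 - <<'E'
from h import *
plan()
crate("top","pics/top15.png");crate("scene","pics/scene15.png")
im=cv2.imread("pics/top15.png")[130:270,160:345]; cv2.imwrite("pics/c15.png",cv2.resize(im,None,fx=4,fy=4,interpolation=cv2.INTER_CUBIC))
E
```

```text
t 24.55 pos [504.3 -54.1  70. ] q [-0.26  0.44  2.53  2.75  0.63 -1.48] F [ 0.1  0.3 -0.8] open 0.8
tool axes [[0.709, 0.043, -0.704], [0.702, 0.041, 0.711], [0.059, -0.998, -0.001]]
top crate [678. -50.] [ 46.1 139.7] 3.3 z 113.0
scene crate [679.1 -47.5] [ 47.8 140.8] 3.5 z 113.3
```

View pics/c15.png

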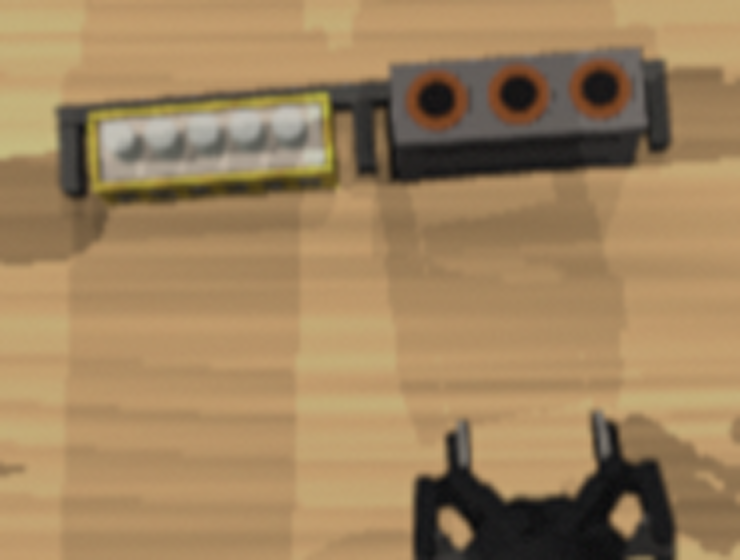

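View pics/scene15.png

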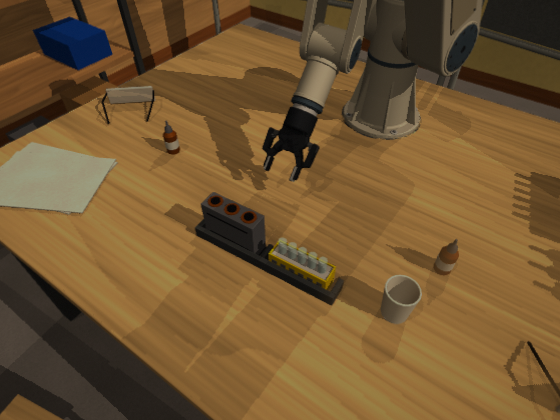

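The carrier stands in the bay. In the crop its base edge runs from (390,180) to (635,162), which is where the mat's front edge was. The basket is still at (210,145). I'll compare the other objects with the first picture, then hand in.

```bash
python3 - <<'E'
from h import *
a=cv2.imread("pics/scene0.png").astype(int); b=cv2.imread("pics/scene15.png").astype(int)
for nm,(u,v) in dict(basket=(302,262),bottle_a=(447,258),bottle_b=(172,140),beaker=(402,298)).items():
    w=b[v-22:v+22,u-22:u+22].astype(np.uint8); t=a[v-16:v+16,u-16:u+16].astype(np.uint8)
    m=cv2.matchTemplate(w,t,cv2.TM_CCOEFF_NORMED); _,s,_,l=cv2.minMaxLoc(m); print(nm,"shift px",l[0]-6,l[1]-6,round(s,3))
print(r.sense()["contact_force"].round(1)); print(r.sign_off())
E
```

```text
basket shift px 0 0 0.986
bottle_a shift px 0 0 0.999
bottle_b shift px 0 0 0.99
beaker shift px 0 0 0.999
[ 0.4 -0.6 -0.1]
the job is handed in; nothing more can be done
None
```

The carrier is in the free bay, against the back rail, and the job is handed in at about 24.6 s of the 72 s allowed. The interface gave no verdict.

- **What I did:** I pushed the carrier along its length with shut fingers low on its end. Then I pushed its long face with the two open fingers until it squared up and slid into the bay. At the rail the force rose from about 7 N to about 20 N, and the fingers stopped advancing.
- **Final position:** The carrier is at about (678–679, -48 to -50) mm with a yaw of 3.3–3.5°. The bay centre measured about (679, -49) mm at 3.7°. Its top reads about 113 mm high, so it is standing flat.
- **Other objects:** The basket, both bottles and the beaker show no pixel shift in the scene view compared with the first picture. The fingers are well clear and the contact force is near zero.
- **Disagreements:** The two cameras differ by 1–3 mm, mostly in y. The first forward lean also drove joint 5 onto its limit, so I turned the wrist over in free space before the final push.

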